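Feel out the filled casting and hold it over the painter's turntable

TASK

Two white fox castings that look alike stand on the cork pads of the drying board, one filled and so heavier, the other hollow. Lift the left one (as the robot sees it) clear of its pad to feel its weight and put it back upright on its pad without letting it drop or tip over, then lift the right one and feel that too. Finish with the gripper holding the heavier one upright and still over the middle of the turntable, about a hand's breadth above it and not resting on anything, so that the painter can check its underside, with the lighter one standing upright and wholly on a cork pad; the program ends while holding, and the other things on the table stay where they are.

Things in the scene. Friction and masses are not known exactly. Their poses are not given: they have to be found in the camera images.
- fox_1: white cast fox sitting upright; two look alike, one filled (0.3-0.45 kg), one hollow (0.13-0.18 kg), hidden which. Origin: centre of its underside, z up, snout to its -x. Plinth 68 mm wide, 10 high; torso a 48 mm round column 34-62 mm up; head 38 mm wide, ear tips 103 mm up. Snout reaches 37 mm from the axis at 75 mm up, so grip the torso at the flanks (fingers at its +y and -y), 54 mm up.
- fox_2: white cast fox sitting upright; two look alike, one filled (0.3-0.45 kg), one hollow (0.13-0.18 kg), hidden which. Origin: centre of its underside, z up, snout to its -x. Plinth 68 mm wide, 10 high; torso a 48 mm round column 34-62 mm up; head 38 mm wide, ear tips 103 mm up. Snout reaches 37 mm from the axis at 75 mm up, so grip the torso at the flanks (fingers at its +y and -y), 54 mm up.
- board: drying board, fixed: plywood 170 (x) x 360 (y) mm, its top 22 mm above the table, on two battens, with the two cork pads. Origin: centre of its underside.
- pad_left (a point): centre of the top face of the left-hand (+y) cork pad, a brown disc 100 mm in diameter and 3 mm thick on the drying board (plywood, 170 x 360 mm, fixed, pads 180 mm apart along its length). The pad's top is 25 mm above the table. Axes: those of the board, y from the right pad to the left pad, z up. One fox stands on it at the start.
- pad_right (a point): the same point of the right-hand (-y) cork pad; the other fox stands on it at the start.
- wheel_top (a point): centre of the top face of the painter's turntable (banding wheel): light grey foot, round dark grey head 200 mm in diameter that spins freely on its foot, its top 62 mm above the table. z up. The foot is fixed.
- turntable: the painter's turntable itself (foot with its spinning head). Origin: centre of its underside, 62 mm below wheel_top.
- sander: bystander: brown cork sanding block, 60 (x) x 22 (y) x 16 (z) mm, lying on the drying board between the pads. Origin: centre of its underside.
- black_fox: bystander: finished fox of the same shape, painted black with a brass-coloured plinth. Origin: centre of its underside.
- gesso: bystander: white jar with a yellow lid, 86 mm in diameter, 85 mm high. Origin: centre of its underside.
- ink: bystander: small black bottle with a yellow cap, 42 mm in diameter, 85 mm high. Origin: centre of its underside.
- water_cup: bystander: blue ceramic cup, 76 mm in diameter, 85 mm high. Origin: centre of its underside.
- dish: bystander: white ceramic dish, 100 mm in diameter, 22 mm high. Origin: centre of its underside.
There are look-alikes about, which are no part of the job. Leave any green or red look-alike of the fox_1 alone. What is shaped like the fox_2 but pink is not meant.

How it is judged:
On the way, in this order (a step that is already met when the one before it is completed fails the run):
1. the left fox is held at least 20 mm clear of its pad for 0.3 s while the right one stands on its pad ((((z of fox_1 in the frame of pad_left above 0.02 m and contact force between the fingers and fox_1 above 0.3 N and contact force between fox_1 and board below 0.05 N and angle between fox_1's own z axis and vertical below 0.5 rad) and (horizontal distance between fox_2 and pad_right below 0.016 m and z of fox_2 in the frame of pad_right between -0.004 and 0.005 m and angle between fox_2's own z axis and vertical below 0.1 rad)) or ((z of fox_2 in the frame of pad_left above 0.02 m and contact force between the fingers and fox_2 above 0.3 N and contact force between fox_2 and board below 0.05 N and angle between fox_2's own z axis and vertical below 0.5 rad) and (horizontal distance between fox_1 and pad_right below 0.016 m and z of fox_1 in the frame of pad_right between -0.004 and 0.005 m and angle between fox_1's own z axis and vertical below 0.1 rad)))), for 0.3 s.
2. the left fox stands upright on its pad again and the right one is held at least 20 mm clear for 0.3 s ((((z of fox_1 in the frame of pad_left above 0.02 m and contact force between the fingers and fox_1 above 0.3 N and contact force between fox_1 and board below 0.05 N and angle between fox_1's own z axis and vertical below 0.5 rad) and (horizontal distance between fox_2 and pad_left below 0.016 m and z of fox_2 in the frame of pad_left between -0.004 and 0.005 m and angle between fox_2's own z axis and vertical below 0.1 rad)) or ((z of fox_2 in the frame of pad_left above 0.02 m and contact force between the fingers and fox_2 above 0.3 N and contact force between fox_2 and board below 0.05 N and angle between fox_2's own z axis and vertical below 0.5 rad) and (horizontal distance between fox_1 and pad_left below 0.016 m and z of fox_1 in the frame of pad_left between -0.004 and 0.005 m and angle between fox_1's own z axis and vertical below 0.1 rad)))), for 0.3 s.
At the end, for the whole second after the job is handed in: The heavier fox is held still, upright within 0.2 rad, its underside 40-150 mm above the turntable and its axis within 35 mm of the centre; the lighter one (under 2.3 N on the board) stands untouched, upright and at rest within 16 mm of the centre of a cork pad, so wholly on it (((horizontal distance between fox_1 and wheel_top below 0.035 m and z of fox_1 in the frame of wheel_top between 0.04 and 0.15 m and angle between fox_1's own z axis and vertical below 0.2 rad and contact force between the fingers and fox_1 above 0.5 N and linear speed of fox_1 below 0.03 m/s and contact force between the fingers and fox_2 below 0.05 N and linear speed of fox_2 below 0.02 m/s and contact force between fox_2 and board below 2.3 N and ((horizontal distance between fox_2 and pad_left below 0.016 m and z of fox_2 in the frame of pad_left between -0.004 and 0.005 m and angle between fox_2's own z axis and vertical below 0.1 rad) or (horizontal distance between fox_2 and pad_right below 0.016 m and z of fox_2 in the frame of pad_right between -0.004 and 0.005 m and angle between fox_2's own z axis and vertical below 0.1 rad))) or (horizontal distance between fox_2 and wheel_top below 0.035 m and z of fox_2 in the frame of wheel_top between 0.04 and 0.15 m and angle between fox_2's own z axis and vertical below 0.2 rad and contact force between the fingers and fox_2 above 0.5 N and linear speed of fox_2 below 0.03 m/s and contact force between the fingers and fox_1 below 0.05 N and linear speed of fox_1 below 0.02 m/s and contact force between fox_1 and board below 2.3 N and ((horizontal distance between fox_1 and pad_left below 0.016 m and z of fox_1 in the frame of pad_left between -0.004 and 0.005 m and angle between fox_1's own z axis and vertical below 0.1 rad) or (horizontal distance between fox_1 and pad_right below 0.016 m and z of fox_1 in the frame of pad_right between -0.004 and 0.005 m and angle between fox_1's own z axis and vertical below 0.1 rad))))); the arm keeps its last pose, push and grip.
It fails at once if a white fox is let go or flung in the air more than 12 mm above the pads ((z of fox_1 in the frame of pad_left above 0.012 m and contact force between fox_1 and the fingers below 0.02 N and contact force between fox_1 and board below 0.02 N and contact force between fox_1 and turntable below 0.02 N) or (z of fox_2 in the frame of pad_left above 0.012 m and contact force between fox_2 and the fingers below 0.02 N and contact force between fox_2 and board below 0.02 N and contact force between fox_2 and turntable below 0.02 N)).
It fails at once if a white fox is tipped by more than 0.6 rad (angle between any of fox_1, fox_2's own z axis and vertical above 0.6 rad).
It fails at once if a bystander is shifted by more than 25 mm (sanding block 30 mm) or knocked over (distance of any of black_fox, gesso, ink, water_cup, dish from where it was at the start of the episode above 0.025 m or distance of sander from where it was at the start of the episode above 0.03 m or angle between any of black_fox, gesso, ink, water_cup, dish, sander's own z axis and vertical above 0.4 rad).
It also fails if it takes over 69 s, if anything falls off the work surface, if the arm or the gripper's body presses on something with over 40 N, if the wrist force passes 120 N, or if a joint passes its speed limit or range.

ROBOT

A 7-joint arm with a two-finger parallel gripper is mounted at the origin on the work surface. World frame = base frame: x ahead of the robot, y to its left, z up, the work surface at z = 0. Lengths are in m, angles in rad, forces in N, time in s.
With the tool pointing down it reaches from about 0.4 to 0.875 m from the base axis. Payload 19.3 kg.
Tool frame: the origin (TCP) lies between the finger pads; the fingertips stand 17 mm ahead of it and the grasp point (between the pads) lies 2 mm behind it; z points along the fingers, x is the direction in which the jaws open and shut, and the axes are right-handed (so a half turn about z gives the same grasp; the last joint's range is limited). The gripper opens to 85 mm and grips with 20 to 120 N. Pads are 22 mm wide; open, the fingers measure 114 mm over their backs; the gripper's body (76 mm by 85 mm) begins 54 mm behind the grasp point. The pads swing forward as they close: fully open they stand 13 mm farther back than shut.
Start: joints at [-1.375, 0.521, -0.036, 1.599, 0.021, 1.021, -0.113], TCP at [0.164, 0.603, 0.248] pointing down, gripper open.
Joint ranges: [-2.91, 2.91], [-0.3, 2.13], [-1.5, 1.42], [0.17, 2.43], [-1.26, 4.41], [0.16, 1.93], [-2.52, 2.52]. Speed limits (rad/s): [1.89, 1.89, 2.39, 2.39, 3.01, 3.01, 3.01].

INTERFACE

Orientations are given as [roll, pitch, yaw] about the fixed x, y, z axes, in that order (R = Rz(yaw) Ry(pitch) Rx(roll)).
In Python, from workcell import bot gives the robot as it stands. The module is installed in compiled form; this text tells all that it offers.
- The arm moves only by the tool arm_command, never from a script. Its argument "targets" is a list of rows, each a list of 6 numbers: the shift along the tool's x, y, z in mm, then the turn, a rotation vector about the tool's x, y, z in degrees. In form: [[x, y, z, wx, wy, wz], ...]. A call has 1 to 8 rows; each row shifts and turns the pose as measured when the row begins, along the tool's axes as they then stand; what a row does not reach is not made up. A row lasts 1/10 s, in which the tool goes at most 50 mm and 8.59 degrees, less where a joint would pass 70% of its speed; a pose out of reach is approached as far as the arm can. A call is refused whole if a number of a shift passes 50 or a number of a turn 8.59, either way. A call with a gripper value outside its range is refused whole. "grip" is the opening in per cent of the stroke, from 0 (shut) to 100 (fully open), set as the call begins (left out, the last holds). The fingers move at their own pace and stop on an object; "grip_force" is the grip in N (left out, the last holds). Time passes only in rows, so rows that do not move let the fingers close. It gives the time, the measured TCP pose, the force and the opening at its end, in the units of the state.
- bot.observe(): the state, without advancing time (a new reading comes with each control period).
- bot.grab_frame(name): name is "side" or "top"; returns a dict with "color" (384x512x3 uint8, red, green, blue), "depth" (384x512 float32, m along the optical axis (not along the pixel's ray), 0 where there is no reading), "fov_y" (degrees; the focal length in pixels is half the picture's height over the tangent of half this angle, whatever the lens; pixels are square), "cx", "cy" (the principal point, pixels), "R" (3x3) and "t" (3): a world point X has camera coordinates R X + t. Camera axes: x right, y down, z forward; pixel columns grow to the right and rows downward; lengths in m; the calibration is good to about 2 mm. A picture is of the moment at which its call begins.
- bot.job_done(): hands the job in, once; it reports no verdict.
The state is a dict: "clock": time; "qpos": joint angles; "qd": joint speeds; "joint_efforts": joint torques, N m; "position": TCP position; "tool_rot": TCP orientation; "force": force on the tool from outside, world axes, zero at the start; "moment": the same for the moment, N m; "grip_width": finger opening in m.
Only numpy, scipy, OpenCV 4.12 (cv2) and the standard library are available. Lean on these libraries where they do the work, as an engineer would, in place of code of your own. Each camera call takes 0.05 s, during which the arm holds its last target. There are 200 camera calls.

## Working session

There is one attempt and no reset: what is moved stays moved. The work goes in short steps, Python scripts to look and compute and a tool call to move; the robot and the scene stay as the last step left them, time stands still between calls to the robot, and variables do not carry over. Pictures are saved under pics/ and viewed, about 8 in all and at most 12, crops included, and the job is handed in when it is done.

Besides the shell and the picture viewer there is one more tool, called after "Emit:" as name(argument=value, ...) on one line, values as JSON. arm_command: Moves the arm, as the interface text tells. Its arguments: {"type":"object","properties":{"targets":{"type":"array"},"grip":{"type":"number"},"grip_force":{"type":"number"}},"required":["targets"]}

```bash
mkdir -p pics
cat > h.py <<'E'
import numpy as np, cv2
from workcell import bot
def grab(n,tag):
    f=bot.grab_frame(n); cv2.imwrite(f'pics/{tag}.png',f['color'][:,:,::-1]); np.savez(f'pics/{tag}.npz',**f); return f
def foc(f): return f['color'].shape[0]/2/np.tan(np.radians(f['fov_y'])/2)
def ray(f,u,v):
    d=np.array([(u-f['cx'])/foc(f),(v-f['cy'])/foc(f),1.]); R=np.array(f['R']);t=np.array(f['t'])
    return -R.T@t, R.T@d
def onplane(f,u,v,z):
    o,d=ray(f,u,v); return o+d*(z-o[2])/d[2]
def cloud(f):
    h,w=f['depth'].shape; v,u=np.mgrid[:h,:w]; Z=f['depth']
    P=np.stack([(u-f['cx'])/foc(f)*Z,(v-f['cy'])/foc(f)*Z,Z],-1)
    return (P-np.array(f['t']))@np.array(f['R'])
E
python3 - <<'E'
from h import *
s=bot.observe(); print({k:np.round(v,3) for k,v in s.items()})
a=grab('side','side0'); b=grab('top','top0')
for f in (a,b): print(f['fov_y'],f['cx'],f['cy'],np.round(f['R'],3).tolist(),np.round(f['t'],3))
both=np.hstack([a['color'],b['color']])[:,:,::-1]
cv2.imwrite('pics/both0.png',cv2.resize(both,(800,300),interpolation=cv2.INTER_AREA))
E
```

```text
{'clock': np.float64(0.0), 'qpos': array([-1.375,  0.522, -0.036,  1.6  ,  0.021,  1.021, -0.113]), 'qd': array([-0.   , -0.001,  0.   ,  0.001, -0.001,  0.002, -0.001]), 'joint_efforts': array([ 1.0000e-03, -9.2710e+01,  1.9800e+00, -3.6993e+01,  1.8000e-02,
        8.0000e-03,  0.0000e+00]), 'position': array([0.164, 0.603, 0.248]), 'tool_rot': array([3.141e+00, 1.000e-03, 1.305e+00]), 'force': array([-0.741, -0.24 ,  0.182]), 'moment': array([ 0.025, -0.025,  0.022]), 'grip_width': np.float64(0.085)}
55.2844431359838 252.7161957390261 190.0083962486177 [[-0.973, -0.23, -0.013], [-0.149, 0.671, -0.726], [0.176, -0.705, -0.687]] [0.564 0.135 1.024]
43.236926708427106 253.52879240694682 184.03197433988626 [[-0.015, -1.0, -0.009], [-0.993, 0.016, -0.119], [0.119, 0.007, -0.993]] [0.008 0.587 1.657]
```

View pics/top0.png

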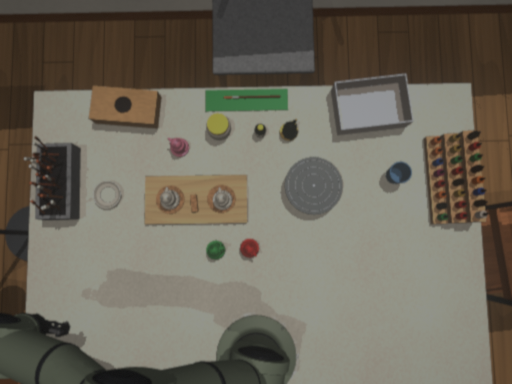

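View pics/side0.png

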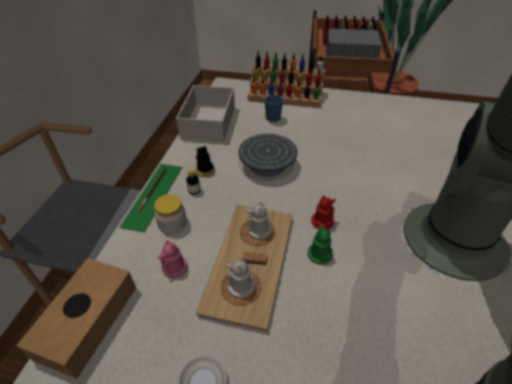

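The top view shows the board at about (195,200), with the two white foxes on cork pads at (171,199), the left one (+y), and (221,199), the right one. The turntable is at (313,186). Look-alikes are pink (178,146), green (216,250), red (250,248) and black (290,130). Only the two grey-white foxes on the cork pads fit the description. I'll confirm that in a crop and measure.

```bash
cat > m.py <<'E'
from h import *
a=dict(np.load('pics/side0.npz')); b=dict(np.load('pics/top0.npz'))
c1=cv2.resize(b['color'][165:235,135:260],None,fx=4,fy=4,interpolation=cv2.INTER_CUBIC)
c2=cv2.resize(a['color'][195:335,195:300],None,fx=4,fy=4,interpolation=cv2.INTER_CUBIC)
c2=c2[:560]; c=np.zeros((560,c1.shape[1]//1+420,3),np.uint8)
c=np.zeros((560,800,3),np.uint8); c1=cv2.resize(c1,(400,224)); c[:224,:400]=c1; c[:,400:400+c2.shape[1]]=c2[:,:400]
cv2.imwrite('pics/crop0.png',c[:,:,::-1])
P=cloud(b); hsv=cv2.cvtColor(b['color'],cv2.COLOR_RGB2HSV)
sub=np.zeros(P.shape[:2],bool); sub[165:235,135:260]=1
z=P[...,2]
print('table z',np.median(z[270:290,300:400]))
m=sub&(abs(z-.022)<.007)
print('board z',np.median(z[m]))
# board by saturation mask vs table
mk=(sub&(hsv[...,1]>60)).astype(np.uint8)
cs,_=cv2.findContours(mk,cv2.RETR_EXTERNAL,cv2.CHAIN_APPROX_NONE); k=max(cs,key=cv2.contourArea)
pts=np.array([onplane(b,u,v,.022)[:2] for u,v in k[:,0]],np.float32)
r=cv2.minAreaRect(pts*1000); print('board',r)
# white fox pixels
for nm,(u0,u1) in dict(L=(150,195),R=(198,245)).items():
    s=np.zeros_like(sub); s[175:225,u0:u1]=1
    for lo,hi in((.04,.065),(.06,.09),(.09,.125),(.115,.135)):
        q=P[s&(z>lo)&(z<hi)]; print(nm,lo,len(q),np.round(q.mean(0),4) if len(q) else '',np.round(q.min(0),3) if len(q) else '',np.round(q.max(0),3) if len(q) else '')
s=np.zeros_like(sub); s[150:222,278:350]=1
q=P[s&(abs(z-.062)<.006)]; print('wheel',len(q),q.mean(0),q.min(0),q.max(0))
mk=(s&(hsv[...,2]<110)).astype(np.uint8); cs,_=cv2.findContours(mk,cv2.RETR_EXTERNAL,cv2.CHAIN_APPROX_NONE);k=max(cs,key=cv2.contourArea)
print('wheel circ',cv2.minEnclosingCircle(np.array([onplane(b,u,v,.062)[:2] for u,v in k[:,0]],np.float32)))
E
python3 m.py
```

```text
table z -0.0009945448320978622
board z 0.021733295311602348
board ((538.3060302734375, 203.93301391601562), (356.860107421875, 169.65492248535156), 89.83802032470703)
L 0.04 95 [0.5311 0.2624 0.0483] [0.502 0.206 0.04 ] [0.566 0.301 0.065]
L 0.06 60 [0.5334 0.2846 0.0829] [0.514 0.269 0.06 ] [0.562 0.315 0.09 ]
L 0.09 129 [0.5398 0.2904 0.1107] [0.517 0.271 0.09 ] [0.57  0.314 0.125]
L 0.115 48 [0.5378 0.2911 0.12  ] [0.528 0.275 0.115] [0.552 0.306 0.127]
R 0.04 62 [0.5271 0.0942 0.0479] [0.501 0.077 0.04 ] [0.563 0.141 0.064]
R 0.06 50 [0.5291 0.1039 0.0814] [0.509 0.086 0.061] [0.56  0.134 0.09 ]
R 0.09 130 [0.5348 0.1093 0.1098] [0.511 0.088 0.09 ] [0.567 0.129 0.125]
R 0.115 51 [0.5323 0.1099 0.1202] [0.519 0.093 0.115] [0.549 0.124 0.131]
wheel 2235 [ 0.57387765 -0.2057701   0.06143202] [ 0.47693483 -0.30535402  0.05600291] [ 0.67524148 -0.10840672  0.0679599 ]
wheel circ ((0.5677415728569031, -0.19934764504432678), 0.10994479805231094)
```

View pics/crop0.png

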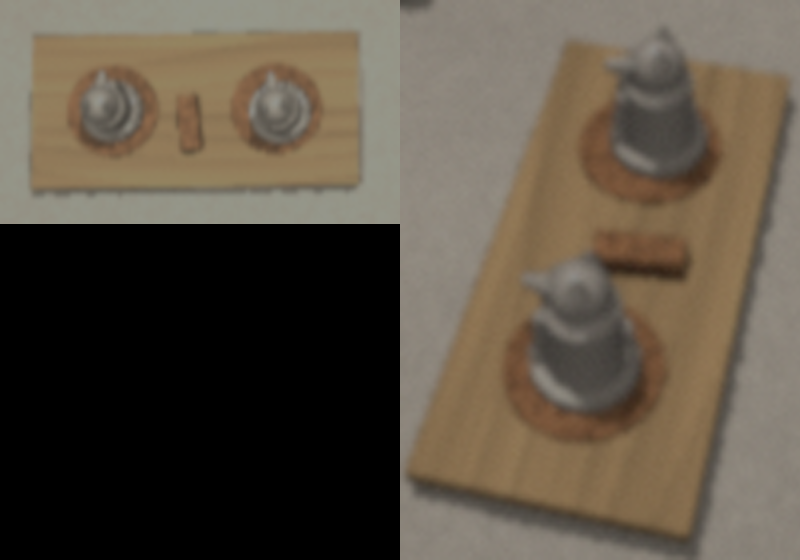

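The crop confirms two unpainted grey-white foxes on brown cork pads, snouts pointing away from the robot (+x), so the flanks lie along ±y. The board is 357 x 170 mm with its top at z≈0.022, which fits. Next I'll refine the torso axes and snout headings from both views.

```bash
cat > fit.py <<'E'
from h import *
from scipy.optimize import least_squares
import sys
def fit(tag_top,tag_side,guess):
    fs=[dict(np.load(f'pics/{t}.npz')) for t in (tag_top,tag_side)]
    out={}
    for f,n in zip(fs,('top','side')):
        P=cloud(f).reshape(-1,3); sat=cv2.cvtColor(f['color'],cv2.COLOR_RGB2HSV)[...,1].reshape(-1)
        near=(np.hypot(*(P[:,:2]-guess).T)<.055)&(sat<70)
        for lbl,lo,hi,r in(('torso',.06,.085,.024),('plinth',.028,.036,.034)):
            q=P[near&(P[:,2]>lo)&(P[:,2]<hi)][:,:2]
            if len(q)<8: print(n,lbl,len(q)); continue
            if lbl=='plinth': q=q[np.hypot(*(q-guess).T)>.022]
            s=least_squares(lambda c:np.hypot(*(q-c).T)-r,guess,loss='soft_l1',f_scale=.002)
            print(n,lbl,len(q),np.round(s.x,4),'rms',round(float(np.sqrt(np.mean(s.fun**2))),4))
        q=P[near&(P[:,2]>.093)&(P[:,2]<.108)]
        d=q[:,:2]-guess; far=d[np.hypot(*d.T)>.027]
        if len(far): print(n,'snout',len(far),np.round(far.mean(0),4),'deg',np.degrees(np.arctan2(*far.mean(0)[::-1])))
if __name__=='__main__':
    for g in ((.537,.290),(.533,.110)): fit('top0','side0',np.array(g))
    f=dict(np.load('pics/side0.npz')); P=cloud(f); z=P[...,2]
    hsv=cv2.cvtColor(f['color'],cv2.COLOR_RGB2HSV)
    # wheel and pads
    for t in('top0','side0'):
        f=dict(np.load(f'pics/{t}.npz')); P=cloud(f).reshape(-1,3)
        q=P[(abs(P[:,2]-.062)<.004)&(np.hypot(P[:,0]-.57,P[:,1]+.205)<.13)]
        print(t,'wheel bbox mid',np.round((np.percentile(q,1,axis=0)+np.percentile(q,99,axis=0))/2,4),np.round(q.max(0)-q.min(0),3))
    f=dict(np.load('pics/top0.npz')); h=cv2.cvtColor(f['color'],cv2.COLOR_RGB2HSV); 
    print('hsv board',h[205,196],'pad',h[186,172],h[212,170])
    for c in((170,199),(221,199)):
        m=((h[...,1]>95)&(h[...,0]<14)).astype(np.uint8); k=np.zeros_like(m); cv2.circle(k,c,19,1,-1); v,u=np.nonzero(m&k)
        p=np.array([onplane(f,a,b,.025)[:2] for a,b in zip(u,v)],np.float32)
        print('pad',len(p),cv2.minEnclosingCircle(p),np.percentile(p,[2,98],axis=0).mean(0))
E
python3 fit.py
```

```text
top torso 29 [0.5387 0.2938] rms 0.0019
top plinth 26 [0.54   0.2943] rms 0.0022
top snout 4 [0.0315 0.0017] deg 3.0846770145308913
side torso 137 [0.5399 0.2935] rms 0.001
side plinth 157 [0.5404 0.289 ] rms 0.0033
side snout 15 [0.0311 0.0043] deg 7.824976840967546
top torso 26 [0.5334 0.1103] rms 0.0016
top plinth 33 [0.5366 0.1073] rms 0.0025
top snout 7 [0.031  0.0042] deg 7.706468274512136
side torso 128 [0.5358 0.11  ] rms 0.0015
side plinth 111 [0.5363 0.106 ] rms 0.0035
side snout 11 [0.0303 0.0066] deg 12.259806565610091
top0 wheel bbox mid [ 0.5742 -0.2056  0.062 ] [0.197 0.197 0.008]
side0 wheel bbox mid [ 0.5768 -0.2024  0.0605] [0.198 0.201 0.007]
hsv board [ 14 116 119] pad [ 14 112 128] [ 14 115 122]
pad 62 ((0.5387345552444458, 0.29431238770484924), 0.04512086510658264) [0.53845167 0.29456099]
pad 44 ((0.5396570563316345, 0.11374086141586304), 0.04527983069419861) [0.54060144 0.1139389 ]
```

Fox axes:
- Left: about (0.5395, 0.2935), heading ≈0°
- Right: about (0.535, 0.110), heading ≈8–10°

The pads come out at (0.538, 0.294) and (0.539, 0.114), and the wheel at (0.575, −0.204), 198 mm across. All of it agrees with the given sizes. I'll move towards the left fox at height.

Emit:
arm_command(targets=[[-18, 40, 0, 0, 0, 0], [-18, 40, 0, 0, 0, 0], [-18, 40, 0, 0, 0, 0], [-18, 40, 0, 0, 0, 0], [-18, 40, 0, 0, 0, 0], [-18, 40, 0, 0, 0, 0], [-18, 40, 0, 0, 0, 0], [-18, 40, 0, 0, 0, 0]], grip=100)

```text
clock: 0.9
position: [0.4385, 0.3756, 0.2448]
tool_rot: [-3.138, 0.004, 1.317]
force: [-0.1, 0.3, 0.1]
grip_width: 0.0853
```

```bash
cat > go.py <<'E'
from h import *
from scipy.spatial.transform import Rotation as Ro
import sys
x,y,z,yaw=map(float,sys.argv[1:5]); s=bot.observe()
R=Ro.from_euler('xyz',s['tool_rot']); p=np.array(s['position'])
print('t',round(float(s['clock']),2),'pos',np.round(p,4),'rot',np.round(s['tool_rot'],3),'w',round(float(s['grip_width']),4),'F',np.round(s['force'],2))
print('tool mm',np.round(R.inv().apply(np.array([x,y,z])-p)*1000,1),'turn deg',np.round((R.inv()*Ro.from_euler('xyz',[np.pi,0,yaw])).as_rotvec(degrees=True),1))
E
python3 go.py .5395 .2935 .2 1.571
```

```text
t 0.9 pos [0.4385 0.3756 0.2448] rot [-3.138  0.004  1.317] w 0.0853 F [-0.14  0.26  0.13]
tool mm [-53.9 118.6  44.6] turn deg [ -0.2   0.2 -14.6]
```

Emit:
arm_command(targets=[[0, 0, 0, 0, 0, -7.5], [0, 0, 0, 0, 0, -7.5], [-27, 33, 10, 0, 0, 0], [-27, 33, 10, 0, 0, 0], [-27, 33, 10, 0, 0, 0], [0, 0, 0, 0, 0, 0]])

```text
clock: 1.5
position: [0.5464, 0.2862, 0.2125]
tool_rot: [-3.137, 0.006, 1.582]
force: [-1.0, -0.7, -0.3]
grip_width: 0.0847
```

```bash
python3 go.py .5395 .2935 .15 1.571
```

```text
t 1.5 pos [0.5464 0.2862 0.2125] rot [-3.137  0.006  1.582] w 0.0847 F [-1.   -0.72 -0.26]
tool mm [ 7.7 -6.5 62.5] turn deg [-0.2  0.3  0.6]
```

Emit:
arm_command(targets=[[7.5, -6.5, 0, 0, 0, 0.5], [0, 0, 20, 0, 0, 0], [0, 0, 20, 0, 0, 0], [0, 0, 20, 0, 0, 0], [0, 0, 0, 0, 0, 0], [0, 0, 0, 0, 0, 0]])

```text
clock: 2.1
position: [0.5352, 0.2982, 0.151]
tool_rot: [-3.136, 0.004, 1.574]
force: [0.3, -0.3, -0.2]
grip_width: 0.0855
```

```bash
python3 go.py .5395 .2935 .079 1.571
```

```text
t 2.1 pos [0.5352 0.2982 0.151 ] rot [-3.136  0.004  1.574] w 0.0855 F [ 0.34 -0.31 -0.21]
tool mm [-4.4  4.7 72. ] turn deg [-0.3  0.3  0.2]
```

Emit:
arm_command(targets=[[-4.5, 4.5, 0, -0.3, 0.3, 0], [0, 0, 0, 0, 0, 0], [0, 0, 15, 0, 0, 0], [0, 0, 15, 0, 0, 0], [0, 0, 12, 0, 0, 0], [0, 0, 0, 0, 0, 0], [0, 0, 0, 0, 0, 0]])

```text
clock: 2.8
position: [0.5404, 0.2948, 0.1082]
tool_rot: [3.14, -0.003, 1.574]
force: [0.8, 0.1, 0.9]
grip_width: 0.0852
```

```bash
python3 go.py .5395 .2935 .079 1.571
```

```text
t 2.8 pos [0.5404 0.2948 0.1082] rot [ 3.140e+00 -3.000e-03  1.574e+00] w 0.0852 F [0.75 0.09 0.89]
tool mm [-1.4 -0.9 29.2] turn deg [ 0.1 -0.2  0.2]
```

Emit:
arm_command(targets=[[-1.5, -1, 10, 0, 0, 0], [0, 0, 10, 0, 0, 0], [0, 0, 8, 0, 0, 0], [0, 0, 0, 0, 0, 0], [0, 0, 0, 0, 0, 0]])

```text
clock: 3.3
position: [0.5394, 0.2933, 0.0778]
tool_rot: [3.14, -0.003, 1.574]
force: [-0.2, 0.7, -0.1]
grip_width: 0.0854
```

```bash
python3 go.py .5395 .2935 .079 1.571
```

```text
t 3.3 pos [0.5394 0.2933 0.0778] rot [ 3.140e+00 -3.000e-03  1.574e+00] w 0.0854 F [-0.23  0.73 -0.1 ]
tool mm [ 0.2  0.1 -1.2] turn deg [ 0.1 -0.2  0.2]
```

Emit:
arm_command(targets=[[0, 0, 0, 0, 0, 0], [0, 0, 0, 0, 0, 0], [0, 0, 0, 0, 0, 0], [0, 0, 0, 0, 0, 0], [0, 0, 0, 0, 0, 0], [0, 0, 0, 0, 0, 0], [0, 0, 0, 0, 0, 0], [0, 0, 0, 0, 0, 0]], grip=0, grip_force=45)

```text
clock: 4.1
position: [0.5398, 0.2936, 0.079]
tool_rot: [3.138, -0.004, 1.574]
force: [1.0, 0.4, -1.9]
grip_width: 0.0476
```

```bash
python3 go.py .5395 .2935 .079 1.571
```

```text
t 4.1 pos [0.5398 0.2936 0.079 ] rot [ 3.138 -0.004  1.574] w 0.0476 F [ 1.03  0.42 -1.92]
tool mm [-0.1 -0.3  0. ] turn deg [ 0.2 -0.2  0.2]
```

Gripped at a 47.6 mm opening, which matches the 48 mm torso. Lifting now.

Emit:
arm_command(targets=[[0, 0, -10, 0, 0, 0], [0, 0, -15, 0, 0, 0], [0, 0, -15, 0, 0, 0], [0, 0, -8, 0, 0, 0], [0, 0, 0, 0, 0, 0], [0, 0, 0, 0, 0, 0], [0, 0, 0, 0, 0, 0], [0, 0, 0, 0, 0, 0]])

```text
clock: 4.9
position: [0.5398, 0.2934, 0.1321]
tool_rot: [3.137, -0.005, 1.574]
force: [-0.5, -0.1, -1.3]
grip_width: 0.0474
```

```bash
cat > w.py <<'E'
from h import *
import sys
F=[];M=[]
for i in range(8):
    bot.grab_frame('side'); s=bot.observe(); F.append(s['force']); M.append(s['moment'])
f=grab('side',sys.argv[1])
c=f['color'][150:334,170:330]; cv2.imwrite(f'pics/{sys.argv[1]}c.png',cv2.resize(c,None,fx=3,fy=3)[:,:,::-1])
print('F mean',np.mean(F,0),'sd',np.std(F,0),'M',np.mean(M,0)); print(s['position'],s['grip_width'],s['clock'])
E
python3 w.py liftL
```

```text
F mean [ 0.05692064 -0.11959368 -1.89108752] sd [0.41857139 0.42405943 0.68450194] M [-0.00350478  0.01115134  0.00279661]
[0.53995852 0.29349629 0.13242981] 0.04696032136609589 5.3
```

View pics/liftLc.png

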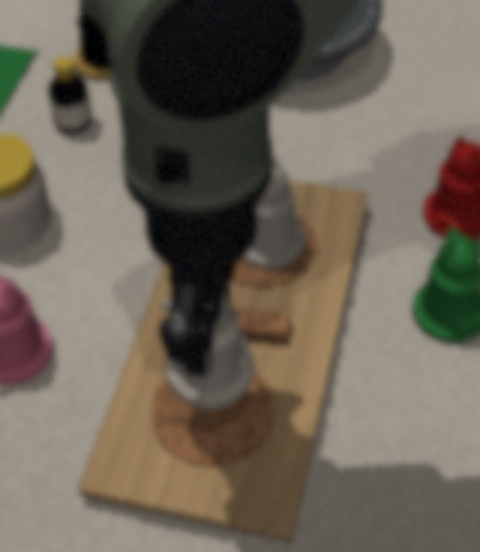

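The fox is clear of its pad, upright in the jaws, with the pad fully visible below. The load is about 1.9 ± 0.25 N, which suggests hollow (1.3–1.8 N) rather than filled (2.9–4.4 N). Lowering it 53 mm.

Emit:
arm_command(targets=[[0, 0, 12, 0, 0, 0], [0, 0, 14, 0, 0, 0], [0, 0, 12, 0, 0, 0], [0, 0, 5, 0, 0, 0], [0, 0, 0, 0, 0, 0], [0, 0, 0, 0, 0, 0]])

```text
clock: 5.95
position: [0.5395, 0.2934, 0.0841]
tool_rot: [3.139, -0.004, 1.574]
force: [-0.6, -0.2, -1.5]
grip_width: 0.0475
```

```bash
python3 go.py .5395 .2935 .079 1.571
```

```text
t 5.95 pos [0.5395 0.2934 0.0841] rot [ 3.139 -0.004  1.574] w 0.0475 F [-0.61 -0.18 -1.46]
tool mm [0.1 0.  5.1] turn deg [ 0.2 -0.2  0.2]
```

Emit:
arm_command(targets=[[0, 0, 2.5, 0, 0, 0], [0, 0, 0, 0, 0, 0], [0, 0, 2, 0, 0, 0], [0, 0, 0, 0, 0, 0], [0, 0, 0, 0, 0, 0]])

```text
clock: 6.45
position: [0.5401, 0.2937, 0.0804]
tool_rot: [3.137, -0.005, 1.574]
force: [0.4, -0.6, -1.8]
grip_width: 0.0471
```

```bash
python3 go.py .5395 .2935 .079 1.571
```

```text
t 6.45 pos [0.5401 0.2937 0.0804] rot [ 3.137 -0.005  1.574] w 0.0471 F [ 0.41 -0.59 -1.78]
tool mm [-0.2 -0.6  1.4] turn deg [ 0.3 -0.3  0.2]
```

Emit:
arm_command(targets=[[0, 0, 1, 0, 0, 0], [0, 0, 0, 0, 0, 0], [0, 0, 1, 0, 0, 0], [0, 0, 0, 0, 0, 0]])

```text
clock: 6.85
position: [0.5404, 0.2939, 0.0788]
tool_rot: [3.136, -0.005, 1.574]
force: [-0.4, -0.1, 0.2]
grip_width: 0.0475
```

```bash
python3 go.py .5395 .2935 .079 1.571
```

```text
t 6.85 pos [0.5404 0.2939 0.0788] rot [ 3.136 -0.005  1.574] w 0.0475 F [-0.45 -0.11  0.23]
tool mm [-0.4 -0.9 -0.2] turn deg [ 0.3 -0.3  0.2]
```

Emit:
arm_command(targets=[[0, 0, 0.7, 0, 0, 0], [0, 0, 0, 0, 0, 0]])

```text
clock: 7.05
position: [0.5405, 0.2939, 0.0788]
tool_rot: [3.136, -0.005, 1.574]
force: [-1.0, 0.1, -1.9]
grip_width: 0.0472
```

Emit:
arm_command(targets=[[0, 0, 0, 0, 0, 0], [0, 0, 0, 0, 0, 0], [0, 0, 0, 0, 0, 0], [0, 0, 0, 0, 0, 0], [0, 0, 0, 0, 0, 0], [0, 0, 0, 0, 0, 0]], grip=100)

```text
clock: 7.65
position: [0.5406, 0.2941, 0.0786]
tool_rot: [3.136, -0.006, 1.574]
force: [-0.4, 0.6, -0.2]
grip_width: 0.0852
```

Emit:
arm_command(targets=[[0, 0, -10, 0, 0, 0], [0, 0, -20, 0, 0, 0], [0, 0, -30, 0, 0, 0], [0, 0, -35, 0, 0, 0], [0, 0, -20, 0, 0, 0], [0, 0, 0, 0, 0, 0]])

```text
clock: 8.25
position: [0.5396, 0.2932, 0.2009]
tool_rot: [3.136, -0.006, 1.574]
force: [-0.6, -0.9, -0.4]
grip_width: 0.0854
```

```bash
python3 go.py .5355 .110 .18 1.71
```

```text
t 8.25 pos [0.5396 0.2932 0.2009] rot [ 3.136 -0.006  1.574] w 0.0854 F [-0.6  -0.95 -0.36]
tool mm [-183.3   -4.8   19.9] turn deg [ 0.3 -0.3 -7.8]
```

Now move over the right fox, then photograph the left one.

Emit:
arm_command(targets=[[-30, 0, 0, 0.3, -0.3, 0], [-40, 0, 0, 0, 0, 0], [-40, 0, 0, 0, 0, 0], [-40, 0, 0, 0, 0, 0], [-20, -3, 0, 0, 0, 0], [0, 0, 0, 0, 0, -7.5], [0, 0, 0, 0, 0, 0], [0, 0, 0, 0, 0, 0]])

```text
clock: 9.05
position: [0.5357, 0.117, 0.2015]
tool_rot: [3.141, -0.001, 1.706]
force: [-0.0, -0.5, 0.6]
grip_width: 0.0854
```

```bash
python3 go.py .5355 .110 .15 1.71
python3 - <<'E'
from h import *
import fit
b=grab('top','top1'); a=grab('side','side1')
fit.fit('top1','side1',np.array([.5395,.2935]))
fit.fit('top1','side1',np.array([.5355,.110]))
c=np.hstack([cv2.resize(a['color'][170:340,150:320],(400,400)),cv2.resize(b['color'][150:250,130:230],(400,400))])
cv2.imwrite('pics/c1.png',c[:,:,::-1])
E
```

```text
t 9.05 pos [0.5357 0.117  0.2015] rot [ 3.141e+00 -1.000e-03  1.706e+00] w 0.0854 F [-0.03 -0.55  0.57]
tool mm [-7.  -1.2 51.4] turn deg [ 0.  -0.1 -0.3]
top torso 34 [0.5399 0.2948] rms 0.0014
top plinth 30 [0.5414 0.2945] rms 0.0027
top snout 6 [ 0.0302 -0.0003] deg -0.5835560663612788
side torso 137 [0.541  0.2951] rms 0.0011
side plinth 151 [0.5415 0.2904] rms 0.0032
side snout 13 [0.031  0.0015] deg 2.7166294075620674
top torso 0
top plinth 0
side torso 124 [0.5354 0.1098] rms 0.0016
side plinth 115 [0.5368 0.1054] rms 0.0036
side snout 8 [0.03   0.0066] deg 12.352544522140972
```

View pics/c1.png

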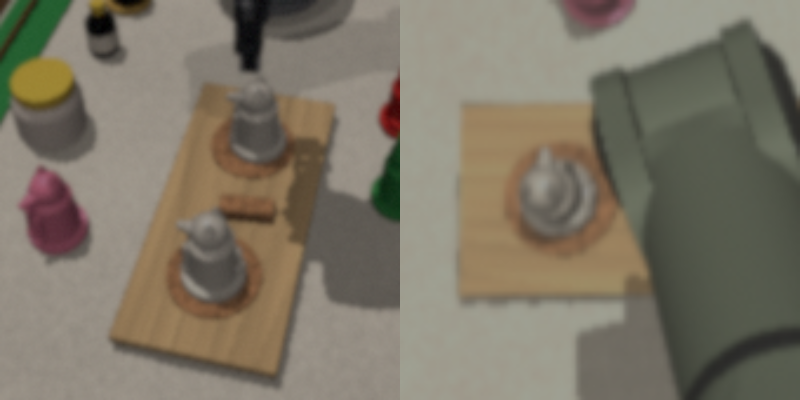

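The left fox stands upright on its pad at (0.540, 0.295), about 3 mm from the pad centre. Next, descend on the right fox.

Emit:
arm_command(targets=[[-7, -1, 0, 0, 0, 0], [0, 0, 0, 0, 0, 0], [0, 0, 20, 0, 0, 0], [0, 0, 25, 0, 0, 0], [0, 0, 25, 0, 0, 0], [0, 0, 15, 0, 0, 0], [0, 0, 0, 0, 0, 0], [0, 0, 0, 0, 0, 0]])

```text
clock: 9.95
position: [0.5364, 0.1124, 0.1143]
tool_rot: [3.139, -0.002, 1.703]
force: [0.4, 1.0, 0.8]
grip_width: 0.0857
```

```bash
python3 go.py .5355 .110 .078 1.73
```

```text
t 9.95 pos [0.5364 0.1124 0.1143] rot [ 3.139e+00 -2.000e-03  1.703e+00] w 0.0857 F [0.42 1.02 0.84]
tool mm [-2.3 -1.3 36.3] turn deg [ 0.2 -0.1 -1.5]
```

Emit:
arm_command(targets=[[-2.5, -1, 0, 0, 0, 0], [0, 0, 12, 0, 0, 0], [0, 0, 12, 0, 0, 0], [0, 0, 10, 0, 0, 0], [0, 0, 0, 0, 0, 0], [0, 0, 0, 0, 0, 0]])

```text
clock: 10.55
position: [0.5368, 0.1099, 0.0793]
tool_rot: [3.136, -0.002, 1.703]
force: [-0.3, 0.0, 1.4]
grip_width: 0.0854
```

```bash
python3 go.py .5355 .110 .078 1.71
```

```text
t 10.55 pos [0.5368 0.1099 0.0793] rot [ 3.136e+00 -2.000e-03  1.703e+00] w 0.0854 F [-0.34  0.05  1.42]
tool mm [ 0.2 -1.3  1.3] turn deg [ 0.3 -0.1 -0.4]
```

Emit:
arm_command(targets=[[0, -1, 1, 0, 0, 0], [0, 0, 0, 0, 0, 0]])

```text
clock: 10.75
position: [0.5358, 0.1098, 0.0784]
tool_rot: [3.136, -0.002, 1.703]
force: [-0.3, -0.1, -0.2]
grip_width: 0.0854
```

Emit:
arm_command(targets=[[0, 0, 0, 0, 0, 0], [0, 0, 0, 0, 0, 0], [0, 0, 0, 0, 0, 0], [0, 0, 0, 0, 0, 0], [0, 0, 0, 0, 0, 0], [0, 0, 0, 0, 0, 0], [0, 0, 0, 0, 0, 0], [0, 0, 0, 0, 0, 0]], grip=0, grip_force=60)

```text
clock: 11.55
position: [0.5361, 0.1098, 0.0793]
tool_rot: [3.135, -0.002, 1.703]
force: [-0.1, 0.6, -0.1]
grip_width: 0.0466
```

Emit:
arm_command(targets=[[0, 0, -10, 0, 0, 0], [0, 0, -15, 0, 0, 0], [0, 0, -15, 0, 0, 0], [0, 0, -8, 0, 0, 0], [0, 0, 0, 0, 0, 0], [0, 0, 0, 0, 0, 0], [0, 0, 0, 0, 0, 0], [0, 0, 0, 0, 0, 0]])

```text
clock: 12.35
position: [0.5348, 0.1094, 0.1295]
tool_rot: [3.137, -0.002, 1.703]
force: [-0.8, 0.5, -3.8]
grip_width: 0.047
```

```bash
python3 w.py liftR
```

```text
F mean [-0.01855518 -0.0165361  -3.62457255] sd [0.39483446 0.56047021 0.34922669] M [-0.01128535 -0.00017559  0.01570225]
[0.53503634 0.10951173 0.12998383] 0.04689821152148285 12.75
```

View pics/liftRc.png

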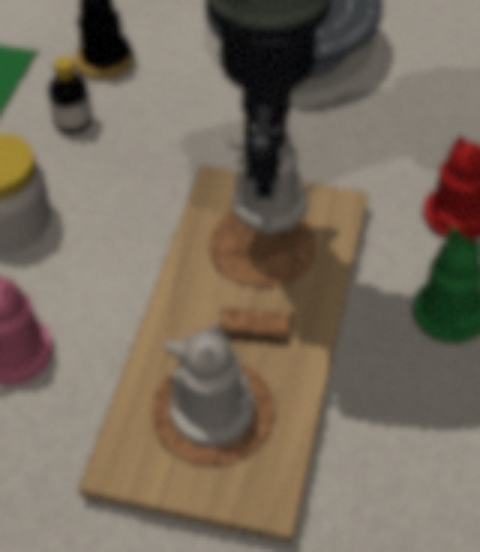

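The right fox is lifted and upright at 3.6 N, against 1.9 N for the left, so the right one is filled. The left stands on its pad. Raise, then carry to (0.575, −0.204) with TCP z ≈ 0.206, which puts the underside about 90 mm above the wheel.

Emit:
arm_command(targets=[[0, 0, -10, 0, 0, 0], [0, 0, -18, 0, 0, 0], [0, 0, -20, 0, 0, 0], [0, 0, -15, 0, 0, 0], [0, 0, -8, 0, 0, 0], [0, 0, 0, 0, 0, 0]])

```text
clock: 13.4
position: [0.5345, 0.1092, 0.2064]
tool_rot: [3.136, -0.002, 1.703]
force: [1.0, 0.0, -3.3]
grip_width: 0.0468
```

```bash
python3 go.py .575 -.204 .206 1.703
```

```text
t 13.4 pos [0.5345 0.1092 0.2064] rot [ 3.136e+00 -2.000e-03  1.703e+00] w 0.0468 F [ 1.05  0.04 -3.29]
tool mm [-3.158e+02 -1.100e+00 -3.000e-01] turn deg [ 0.3 -0.1 -0. ]
```

Emit:
arm_command(targets=[[-10, 0, 0, 0, 0, 0], [-18, 0, 0, 0, 0, 0], [-22, 0, 0, 0, 0, 0], [-25, 0, 0, 0, 0, 0], [-25, 0, 0, 0, 0, 0], [-25, 0, 0, 0, 0, 0], [-25, 0, 0, 0, 0, 0], [-25, 0, 0, 0, 0, 0]])

```text
clock: 14.2
position: [0.5556, -0.0725, 0.2005]
tool_rot: [-3.139, -0.003, 1.707]
force: [-0.5, -0.1, -3.6]
grip_width: 0.0472
```

Emit:
arm_command(targets=[[-25, 0, 0, 0, 0, 0], [-25, 0, 0, 0, 0, 0], [-22, 0, 0, 0, 0, 0], [-15, 0, 0, 0, 0, 0], [-8, 0, 0, 0, 0, 0], [0, 0, 0, 0, 0, 0]])

```text
clock: 14.8
position: [0.5651, -0.1781, 0.1954]
tool_rot: [-3.132, -0.002, 1.701]
force: [-0.5, -0.2, -4.1]
grip_width: 0.047
```

```bash
python3 go.py .575 -.204 .206 1.703
```

```text
t 14.8 pos [ 0.5651 -0.1781  0.1954] rot [-3.132e+00 -2.000e-03  1.701e+00] w 0.047 F [-0.47 -0.18 -4.14]
tool mm [-27.    6.4 -10.7] turn deg [-0.6 -0.1 -0.1]
```

Emit:
arm_command(targets=[[-10, 3, -4, -0.3, 0, 0], [-12, 4, -4, -0.3, 0, 0], [-6, 0, -2, 0, 0, 0], [0, 0, 0, 0, 0, 0], [0, 0, 0, 0, 0, 0], [0, 0, 0, 0, 0, 0]])

```text
clock: 15.4
position: [0.5772, -0.2042, 0.2063]
tool_rot: [3.14, -0.003, 1.704]
force: [0.6, 0.3, -3.3]
grip_width: 0.047
```

```bash
python3 go.py .575 -.204 .206 1.703
python3 - <<'E'
from h import *
import fit
b=grab('top','top2'); a=grab('side','side2')
fit.fit('top2','side2',np.array([.5395,.2935]))
P=cloud(a); z=P[...,2]
m=(np.hypot(P[...,0]-.575,P[...,1]+.204)<.06)&(z>.09)&(z<.2); q=P[m]; print('held z min/max',np.percentile(q[:,2],[1,99]))
for lo,hi,r in((.153,.161,.034),(.15,.165,.034)):
    from scipy.optimize import least_squares
    q=P[m&(z>lo)&(z<hi)][:,:2]; s=least_squares(lambda c:np.hypot(*(q-c).T)-r,[.575,-.204],loss='soft_l1',f_scale=.002); print('plinth',len(q),s.x)
c=np.hstack([cv2.resize(a['color'][60:220,180:340],(400,400)),cv2.resize(a['color'][180:340,180:340],(400,400))])
cv2.imwrite('pics/c2.png',c[:,:,::-1])
E
```

```text
t 15.4 pos [ 0.5772 -0.2042  0.2063] rot [ 3.140e+00 -3.000e-03  1.704e+00] w 0.047 F [ 0.61  0.29 -3.3 ]
tool mm [ 0.5 -2.2  0.3] turn deg [ 0.1 -0.2  0.1]
top torso 36 [0.5394 0.2949] rms 0.0016
top plinth 26 [0.5399 0.295 ] rms 0.0037
top snout 6 [ 0.0302 -0.0004] deg -0.679549847088092
side torso 142 [0.5408 0.295 ] rms 0.0011
side plinth 152 [0.5414 0.2906] rms 0.0033
side snout 13 [0.0308 0.0018] deg 3.250089440851148
held z min/max [0.15071197 0.19959471]
plinth 81 [ 0.57684043 -0.2048365 ]
plinth 123 [ 0.57655741 -0.20614   ]
```

View pics/c2.png

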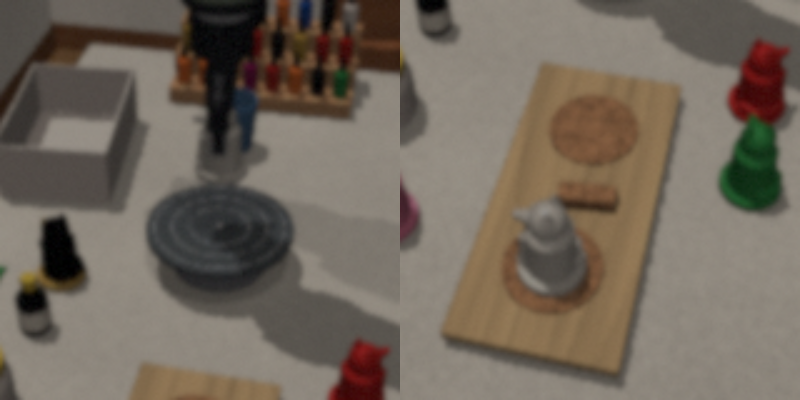

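The picture shows the fox held free above the wheel, with its underside at z≈0.151 (89 mm above the wheel top). Its axis is at (0.577, −0.205), about 2 mm from centre. The left fox stands upright on its pad. I'll settle briefly, then hand in.

Emit:
arm_command(targets=[[0, 0, 0, 0, 0, 0], [0, 0, 0, 0, 0, 0], [0, 0, 0, 0, 0, 0], [0, 0, 0, 0, 0, 0], [0, 0, 0, 0, 0, 0]])

```text
clock: 16.0
position: [0.5771, -0.2034, 0.2061]
tool_rot: [3.14, -0.004, 1.705]
force: [0.4, 0.3, -3.5]
grip_width: 0.0469
```

```bash
python3 go.py .575 -.204 .206 1.703; python3 -c "
from workcell import bot
print(bot.job_done())"
```

```text
t 16.0 pos [ 0.5771 -0.2034  0.2061] rot [ 3.14  -0.004  1.705] w 0.0469 F [ 0.41  0.28 -3.49]
tool mm [-0.3 -2.2  0.1] turn deg [ 0.1 -0.2  0.1]
the job is handed in; nothing more can be done
None
```

I lifted the left fox (about 1.9 N, hollow) and put it back on its pad. Then I lifted the right one (about 3.6 N, filled) and carried it over the turntable. The job was handed in at 16.0 s with the gripper still holding it.

- **Held fox:** in the last camera check its axis was about 2 mm from the wheel centre and its underside about 89 mm above the wheel top. The final wrist force still showed its weight, at 3.5 N.
- **Left fox:** it stands upright at about (0.540, 0.295), roughly 3 mm from its pad's centre.
- **Other things on the table:** none looked moved in the pictures. I did not measure their positions again.
- **Weak agreement:** the left fox's 1.9 N is a little above the hollow range (1.3–1.8 N). That is within the force noise of about 0.3–0.7 N and well below the filled range. Circle fits to its plinth from the side view also came out about 4 mm to the right of the torso fits, still within the 16 mm limit.

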